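# Brush out a filter funnel sleeve and fit it on its filter head

## Robot

A 6-joint arm with a two-finger parallel gripper is mounted at the origin on a cart in front of the work surface, level with it; the furniture and walls round the work are solid. World frame = base frame: x ahead of the robot, y to its left, z up, the work surface at z = 0. Lengths are in m, angles in rad, forces in N, time in s.
With the tool pointing down it reaches from about 0.375 to 0.9 m from the base axis. Payload 3.1 kg.
Tool frame: the origin (TCP) lies on the centre line of the jaws, within the pads' length; the fingertips stand 14 mm ahead of it and the grasp point (between the pads) lies 5 mm behind it; z points along the fingers, y is the line along which they close (so a half turn about z gives the same grasp; the last joint's range is limited). The gripper opens to 87 mm and grips with 3 to 60 N. Pads are 19 mm wide; open, the fingers measure 117 mm over their backs; the gripper's body (75 mm by 190 mm) begins 51 mm behind the grasp point.
Start: joints at [-0.178, 0.527, 1.433, -0, 1.181, -0.178], TCP at [0.625, 0, 0.237] pointing down, gripper open.
Joint ranges: [-3.08, 3.08], [-0.75, 2.2], [0.22, 2.44], [-1.43, 4.57], [0, 2.65], [-2.85, 2.85]. Speed limits (rad/s): [2.79, 2.79, 3.14, 3.14, 3.14, 3.14].

## Interface

Orientations are given as a unit quaternion [x, y, z, w].
In Python, from rig import robot gives the robot as it stands.
- The arm moves only by the tool move_arm, never from a script. Its argument "commands" is a list of rows, each an object with "hand": the finger opening in cm, from 0 to 8.7; "travel": the shift along the tool's x, y, z in cm, a list of three; "twist": the turn, a rotation vector about the tool's x, y, z in degrees, a list of three. In form: [{"hand": hand, "travel": [dx, dy, dz], "twist": [wx, wy, wz]}, ...]. A call has 1 to 5 rows; each row shifts and turns the commanded pose from where the row before left it, along the tool's axes as they then stand; what a row does not reach is not made up. A row lasts 1/12 s, in which the tool goes at most 41.7 mm and 7.16 degrees, less where a joint would pass 70% of its speed; a pose out of reach is approached as far as the arm can. A call is refused whole if a number of a shift passes 4.17 or a number of a turn 7.16, either way. A call with a gripper value outside its range is refused whole. The fingers move at their own pace and stop on an object; "force" is the grip in N (left out, the last holds). Time passes only in rows, so rows that do not move let the fingers close. It gives the time, the measured TCP pose, the force, the opening and the grip force at its end, in the units of the state.
- robot.get_obs(): the state, without advancing time (a new reading comes with each control period).
- robot.camera(name): name is "scene" or "side" or "wrist"; returns a dict with "frame" (480x640x3 uint8, red, green, blue), "fov_y" (degrees; the focal length in pixels is half the picture's height over the tangent of half this angle, whatever the lens; pixels are square), "cx", "cy" (the principal point, pixels), "extrinsics" (4x4, takes a point from camera to world coordinates); the wrist camera has in their place "T_tool_cam" (4x4, takes a point from camera to tool coordinates, whose origin is the TCP and whose axes are the flange's). Camera axes: x right, y down, z forward; pixel columns grow to the right and rows downward; lengths in m; the calibration is good to about 2 mm. A picture is of the moment at which its call begins: read the wrist's pose just before it. There is no depth.
- robot.hand_in(): hands the job in; it is judged then, once.
The state is a dict: "time": time; "q": joint angles; "joint_velocities": joint speeds; "joint_torque": joint torques, N m; "position": TCP position; "tool_rot": TCP orientation; "ft_force": force on the tool from outside, world axes, zero at the start; "moment": the same for the moment, N m; "grip_width": finger opening in m; "grip_force": force on a finger pad.
Only numpy, scipy, OpenCV 4.12 (cv2) and the standard library are available. Lean on these libraries where they do the work, as an engineer would, in place of code of your own. Each camera call takes 0.05 s, during which the arm holds its last target. There are 200 camera calls.

## Task

Take the bottle brush from its stand and scrub the inside of the steel sleeve where it stands in the wash block: three strokes down to the bottom, raising the lower end of the brush to above the middle of the sleeve between strokes. Put the brush back upright in its stand, then push the sleeve onto the filter head with the wide spigot, the one that fills its bore, until it has driven the black seal collar fully home against the foot, and let go of it. Leave everything else where it is.

Things in the scene. Friction and masses are not known exactly. Their poses are not given: they have to be found in the camera images.
- brush: Bottle brush standing upright in the brush stand, 175 mm long, about 60 g. Origin at the centre of its flat lower end, z along the brush towards the handle. From the origin up: stiff white bristle head 22 mm in diameter to z = 65 mm (rigid), thin 6 mm wire stem to 115 mm, grey round handle 18 mm in diameter from 115 to 175 mm.
- brush_stand: Fixed brush stand: flat round steel foot 80 mm in diameter with a straight white tube, 42 mm outside, 34 mm bore, mouth 70 mm above the table. Its floor, on which the brush stands, is 10 mm above the table. Origin at the centre of the underside, on the table; z up.
- wash_block: Fixed square white block 82 x 82 x 22 mm with a round seat 44 mm wide and 12 mm deep in its top (seat floor 10 mm above the table), in which the sleeve stands with about 2 mm play all round. Origin at the centre of the underside, on the table; z up.
- sleeve: Loose funnel sleeve: plain round steel tube open at both ends, 40 mm outside, 34 mm bore, 75 mm tall, about 100 g, standing upright in the wash block. Origin at the centre of its lower rim, z along the tube; both ends are alike inside.
- wide_head: Fixed filter head with the wide spigot: round metal foot 80 mm wide, 24 mm high; steel spigot 31 mm in diameter up to 64 mm above the table, its top 6 mm tapered to 21 mm; black seal collar round the spigot. A small outlet barb reaches 52 mm out along its +x. The sleeve fits with 1.5 mm play all round. Origin at the centre of the underside, on the table; z up.
- wide_shoulder (a point): Point on the axis of the wide spigot at its foot, 24 mm above the table; z up. With the collar home, the lower rim of a fully pushed sleeve is 6 mm above this point.
- seal_collar (a joint): The black seal collar (45 mm outside, 6 mm thick) slides on the wide spigot: 0 = fully up, its underside 14 mm above the foot; 0.014 m = fully down on the foot. It starts between 0 and 0.004, moves stiffly (about 5 N to push down, more than the sleeve's weight), stays where it is left, and is pushed down by the sleeve's lower rim.
- slim_head: Fixed filter head like the other, but with a slim spigot 20 mm in diameter, on which the sleeve would hang loose; not to be used. Foot 80 mm in diameter and 24 mm high, spigot top 64 mm above the table. Origin at the centre of the underside; z up.
- amber_bottle: Bystander: small brown bottle, 28 mm wide, 60 mm tall, loose. Origin at the centre of the underside.
- glass_beaker: Bystander: clear beaker, 53 mm wide, 70 mm tall, loose. Origin at the centre of the underside.
- tape: Bystander: roll of tape lying flat, 96 mm wide, 25 mm high, loose. Origin at the centre of the underside.
- tweezers: Bystander: steel forceps lying flat near the table's front edge, 126 x 14 x 9 mm, loose. Origin at the centre of the underside, long along its y.
- pen: Bystander: ball pen lying near the table's front edge, 145 x 11 x 9 mm, loose. Origin at the centre of the underside, long along its y.

How it is judged:
By the outcome, as a careful person would: the job done as asked, in the order asked, and still so for the second after the job is handed in, with the robot touching nothing.
It also fails if it takes over 72 s, if anything falls off the work surface, if the arm or the gripper's body presses on something with over 40 N, if the wrist force passes 120 N, or if a joint passes its speed limit or range.

## Working session

There is one attempt and no reset: what is moved stays moved. The work goes in short steps, Python scripts to look and compute and a tool call to move; the robot and the scene stay as the last step left them, time stands still between calls to the robot, and variables do not carry over. Pictures are saved under pics/ and viewed, at most 10 in all, crops included, and the job is handed in when it is done.

Besides the shell and the picture viewer there is one more tool, called after "Call:" as name(argument=value, ...) on one line, values as JSON. move_arm: Moves the arm, as the interface text tells. Its arguments: {"type":"object","properties":{"commands":{"type":"array"},"force":{"type":"number"}},"required":["commands"]}

```bash
ls; mkdir -p pics; python3 - <<'E'
from rig import robot
import cv2,numpy as np,json
o=robot.get_obs();print({k:np.round(v,3).tolist() for k,v in o.items()})
d={}
for n in ["scene","side","wrist"]:
    c=robot.camera(n);cv2.imwrite(f"pics/{n}0.png",c["frame"][:,:,::-1])
    d[n]={k:np.array(v).tolist() for k,v in c.items() if k!="frame"}
    print(n,{k:np.round(v,4).tolist() for k,v in d[n].items()})
json.dump(d,open("cal.json","w"))
E
```

```text
pics
{'time': 0.0, 'q': [-0.179, 0.528, 1.434, -0.0, 1.181, -0.178], 'joint_velocities': [-0.001, -0.0, 0.002, 0.0, -0.0, 0.001], 'joint_torque': [-0.001, -44.005, -17.659, 0.063, 0.058, -0.0], 'position': [0.624, 0.0, 0.236], 'tool_rot': [0.707, 0.707, -0.001, -0.001], 'ft_force': [0.749, 0.573, 0.475], 'moment': [-0.02, 0.018, 0.057], 'grip_force': 0.0, 'grip_width': 0.087}
scene {'fov_y': 49.9089, 'cx': 322.6806, 'cy': 236.1524, 'extrinsics': [[0.65, -0.4748, 0.5934, -0.0564], [-0.7599, -0.4052, 0.5083, -0.4831], [-0.0009, -0.7813, -0.6241, 0.6583], [0.0, 0.0, 0.0, 1.0]]}
side {'fov_y': 44.2112, 'cx': 323.8228, 'cy': 257.8451, 'extrinsics': [[-0.9255, -0.178, 0.3344, 0.1194], [-0.3781, 0.4879, -0.7868, 0.9815], [-0.0232, -0.8546, -0.5188, 0.6913], [0.0, 0.0, 0.0, 1.0]]}
wrist {'fov_y': 65.0953, 'cx': 316.8354, 'cy': 241.7521, 'T_tool_cam': [[-0.0003, -0.9555, -0.2949, 0.0819], [1.0, -0.0002, -0.0002, -0.0013], [0.0001, -0.2949, 0.9555, -0.1484], [0.0, 0.0, 0.0, 1.0]]}
```

View pics/scene0.png

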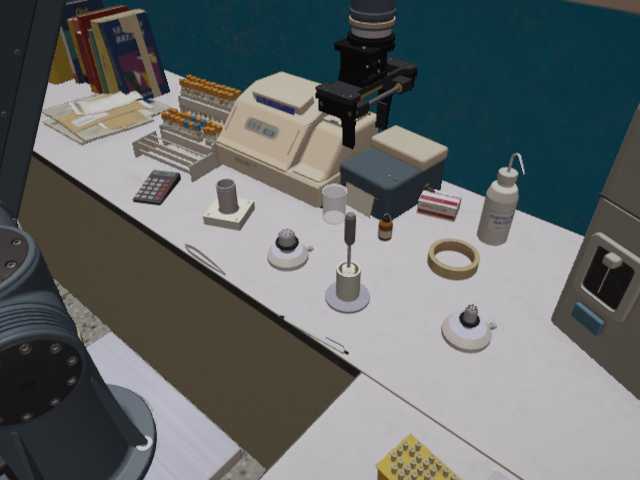

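View pics/side0.png

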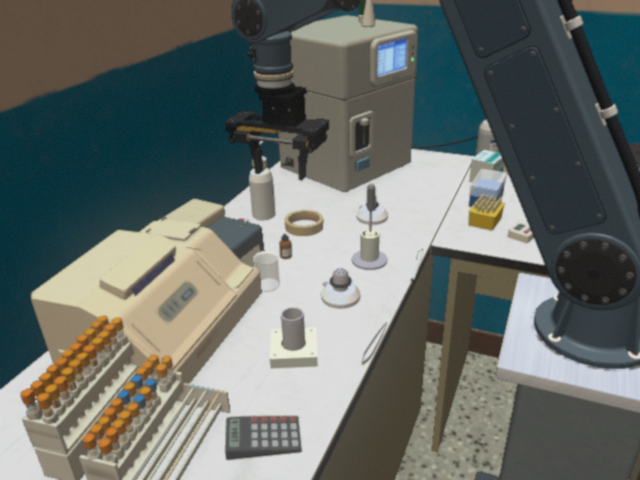

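View pics/wrist0.png

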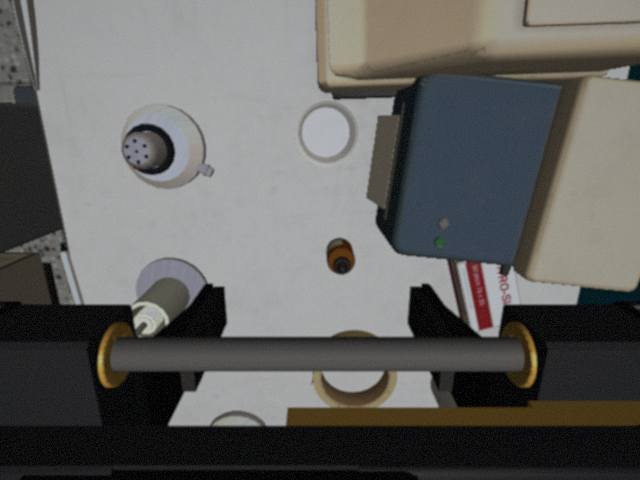

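The scene view shows the sleeve and wash block at about (228,200), the wide head at (288,248), the brush and stand at (349,270) and the slim head at (467,325). In the side view they are at (292,330), (340,285), (370,240) and (372,212). I'll enlarge those areas.

```bash
python3 - <<'E'
import cv2,numpy as np
R={"scene":[(195,170),(256,216),(317,210)],"side":[(260,300),(308,250),(337,180)]}
rows=[]
for n,l in R.items():
    im=cv2.imread(f"pics/{n}0.png");t=[]
    for x,y in l:
        c=cv2.resize(im[y:y+74,x:x+66],(264,296),interpolation=cv2.INTER_CUBIC)
        for k in range(0,66):
            if (x+k)%10==0: cv2.line(c,(k*4+2,0),(k*4+2,295),(0,255,0) if (x+k)%50==0 else (0,170,255),1); cv2.putText(c,str(x+k),(k*4-8,8),0,.3,(0,0,255),1)
        for k in range(0,74):
            if (y+k)%10==0: cv2.line(c,(0,k*4+2),(263,k*4+2),(0,255,0) if (y+k)%50==0 else (0,170,255),1); cv2.putText(c,str(y+k),(0,k*4+1),0,.3,(0,0,255),1)
        t.append(c)
    rows.append(np.hstack(t))
cv2.imwrite("pics/m.png",np.vstack(rows))
E
```

```text
(no output)
```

View pics/m.png

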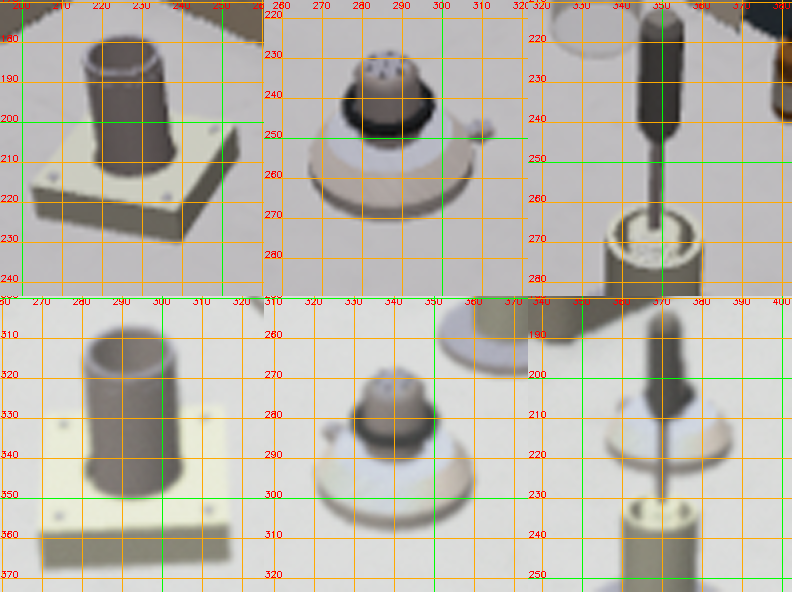

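The enlarged crops give these centres. Sleeve rim: scene (225.3,183.3), side (291.7,313.8). Spigot top: about (286.5,232.5) and (339.7,271). Stand mouth: (348.3,269) and (370,234). Lower end of the brush handle: (348.7,243) and (371,208).

```bash
cat > h.py <<'E'
import json,numpy as np
from scipy.optimize import least_squares
from scipy.spatial.transform import Rotation as R
cal=json.load(open("cal.json"))
def proj(n,p,T=None):
    c=cal[n];T=np.array(c["extrinsics"] if T is None else T)
    f=240/np.tan(np.radians(c["fov_y"])/2);q=T[:3,:3].T@(np.asarray(p,float)-T[:3,3])
    return np.array([c["cx"]+f*q[0]/q[2],c["cy"]+f*q[1]/q[2]])
def wristT(pos,quat):
    A=np.eye(4);A[:3,:3]=R.from_quat(quat).as_matrix();A[:3,3]=pos
    return A@np.array(cal["wrist"]["T_tool_cam"])
def tri(obs):  # [(cam,(u,v)[,T])]
    f=lambda p:np.concatenate([proj(o[0],p,*o[2:])-o[1] for o in obs])
    r=least_squares(f,[.6,0,.05]);return r.x,r.fun
def ray(n,uv,z,T=None):
    r=least_squares(lambda p:proj(n,[*p,z],T)-uv,[.6,0]);return r.x
E
python3 - <<'E'
from h import *
np.set_printoptions(precision=4,suppress=True)
P={"sleevetop":((225.3,183.3),(291.7,313.8),.085),"spig":((286.5,232.5),(339.7,271),.064),"mouth":((348.3,269),(370,234),.07),"handlebot":((348.7,243),(371,208),.125),"slimtop":((470.5,308),None,.064)}
for k,(a,b,z) in P.items():
    if b: print(k,*tri([("scene",a),("side",b)]), ray("side",b,z),end=" ")
    print(k,ray("scene",a,z))
# axis x-checks: foot silhouettes
print("foot ground c: scene",ray("scene",(287.5,250),.024),"side",ray("side",(339.5,289),.024))
E
```

```text
sleevetop [0.493  0.2501 0.0832] [ 0.0653 -0.0891  0.0647  0.0662] [0.4921 0.2521] sleevetop [0.491  0.2477]
spig [0.4764 0.0621 0.0611] [ 0.1612 -0.2177  0.2014  0.2035] [0.4754 0.0658] spig [0.4731 0.0593]
mouth [ 0.4658 -0.0929  0.0668] [-0.096   0.1321 -0.1451 -0.1501] [ 0.4635 -0.0869] mouth [ 0.4634 -0.0949]
handlebot [ 0.4635 -0.0942  0.1277] [ 0.3783 -0.5526  0.5844  0.6517] [ 0.4672 -0.1018] handlebot [ 0.4646 -0.0926]
slimtop [ 0.5219 -0.2934]
foot ground c: scene [0.471 0.057] side [0.4746 0.07  ]
```

Call:
move_arm(commands=[{"hand":8.7,"travel":[-1.86,-3.2,-0.3],"twist":[0,0,0]},{"hand":8.7,"travel":[-1.86,-3.2,-0.3],"twist":[0,0,0]},{"hand":8.7,"travel":[-1.86,-3.2,-0.3],"twist":[0,0,0]},{"hand":8.7,"travel":[-1.86,-3.2,-0.3],"twist":[0,0,0]},{"hand":8.7,"travel":[-1.86,-3.2,-0.2],"twist":[0,0,0]}])

```text
time: 0.57
position: [0.4633, -0.0933, 0.2505]
tool_rot: [0.707, 0.707, -0.0, -0.0]
ft_force: [1.1, -0.5, 0.2]
grip_width: 0.0871
grip_force: 0.0
```

Call:
move_arm(commands=[{"hand":8.7,"travel":[0,0,0],"twist":[0,0,0]},{"hand":8.7,"travel":[0,0,0],"twist":[0,0,0]}])

```text
time: 0.73
position: [0.4637, -0.0935, 0.2507]
tool_rot: [0.708, 0.706, 0.0, -0.0]
ft_force: [0.5, -0.4, 0.7]
grip_width: 0.0871
grip_force: 0.0
```

```bash
python3 - <<'E'
from h import *
from rig import robot
import cv2
o=robot.get_obs();c=robot.camera("wrist")
json.dump({"p":list(o["position"]),"q":list(o["tool_rot"])},open("w1.json","w"))
im=c["frame"][:,:,::-1].copy();cv2.imwrite("pics/w1.png",im)
print(np.round(o["position"],4),np.round(o["tool_rot"],4),np.round(o["ft_force"],2))
T=wristT(o["position"],o["tool_rot"])
for z in (.07,.125,.185): print(proj("wrist",[.464,-.093,z],T))
print("instr",ray("scene",(218,165),0),ray("scene",(325,198),0))
cv2.imwrite("pics/w1v.png",im)
E
```

```text
[ 0.4637 -0.0935  0.2507] [ 7.082e-01  7.060e-01  1.000e-04 -2.000e-04] [ 0.49 -0.39  0.74]
[318.60916591 220.4163706 ]
[318.91610366 237.80145046]
[319.4119081  265.88401737]
instr [0.61565621 0.43315657] [0.67754864 0.13858891]
```

View pics/w1v.png

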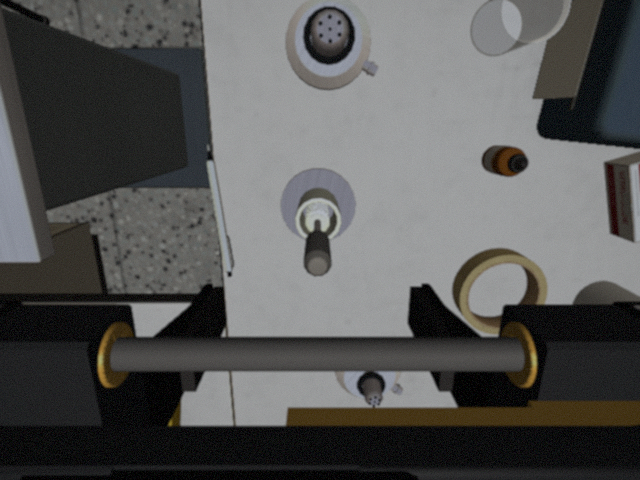

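The wrist view shows the handle top at (317.5,262) and the stand mouth at (318,217). That puts the brush about 2 mm further towards +y than I estimated.

Call:
move_arm(commands=[{"hand":8.7,"travel":[0.2,0,3.0],"twist":[0,0,0]},{"hand":8.7,"travel":[0,0,3.0],"twist":[0,0,0]},{"hand":8.7,"travel":[0,0,2.4],"twist":[0,0,0]},{"hand":8.7,"travel":[0,0,1.0],"twist":[0,0,0]},{"hand":8.7,"travel":[0,0,0],"twist":[0,0,0]}])

```text
time: 1.2
position: [0.4649, -0.0898, 0.1539]
tool_rot: [0.707, 0.708, -0.001, -0.002]
ft_force: [-0.5, 0.1, 0.5]
grip_width: 0.0867
grip_force: 0.0
```

Call:
move_arm(commands=[{"hand":1.0,"travel":[0,0,0],"twist":[0,0,0]},{"hand":1.0,"travel":[0,0,0],"twist":[0,0,0]},{"hand":1.0,"travel":[0,0,0],"twist":[0,0,0]},{"hand":1.0,"travel":[0,0,0],"twist":[0,0,0]},{"hand":1.0,"travel":[0,0,0],"twist":[0,0,0]}], force=25)

```text
time: 1.62
position: [0.4656, -0.0911, 0.1574]
tool_rot: [0.707, 0.707, 0.0, 0.001]
ft_force: [-0.2, 0.5, 0.3]
grip_width: 0.0615
grip_force: 0.0
```

Call:
move_arm(commands=[{"hand":1.0,"travel":[0,0,0],"twist":[0,0,0]},{"hand":1.0,"travel":[0,0,0],"twist":[0,0,0]},{"hand":1.0,"travel":[0,0,0],"twist":[0,0,0]},{"hand":1.0,"travel":[0,0,0],"twist":[0,0,0]},{"hand":1.0,"travel":[0,0,0],"twist":[0,0,0]}])

```text
time: 2.03
position: [0.4649, -0.091, 0.1566]
tool_rot: [0.707, 0.707, -0.0, 0.0]
ft_force: [-0.6, 0.1, 1.3]
grip_width: 0.0284
grip_force: 0.0
```

Call:
move_arm(commands=[{"hand":1.0,"travel":[0,0,0],"twist":[0,0,0]},{"hand":1.0,"travel":[0,0,0],"twist":[0,0,0]},{"hand":1.0,"travel":[0,0,0],"twist":[0,0,0]},{"hand":1.0,"travel":[0,0,0],"twist":[0,0,0]},{"hand":1.0,"travel":[0,0,0],"twist":[0,0,0]}])

```text
time: 2.45
position: [0.4648, -0.0909, 0.1565]
tool_rot: [0.707, 0.707, -0.0, -0.0]
ft_force: [-0.2, 0.0, 1.3]
grip_width: 0.0174
grip_force: 25.0
```

Call:
move_arm(commands=[{"hand":1.0,"travel":[0,0,-1],"twist":[0,0,0]},{"hand":1.0,"travel":[0,0,-2.5],"twist":[0,0,0]},{"hand":1.0,"travel":[0,0,-3],"twist":[0,0,0]},{"hand":1.0,"travel":[0,0,-2.5],"twist":[0,0,0]},{"hand":1.0,"travel":[0,0,-1],"twist":[0,0,0]}])

```text
time: 2.87
position: [0.4667, -0.0916, 0.2597]
tool_rot: [0.707, 0.707, 0.001, 0.003]
ft_force: [0.2, -0.1, -1.1]
grip_width: 0.0173
grip_force: 25.0
```

```bash
python3 - <<'E'
from h import *
from rig import robot
import cv2
o=robot.get_obs()
print({k:np.round(o[k],4).tolist() for k in("position","tool_rot","ft_force","grip_width","grip_force")})
S=robot.camera("scene")["frame"][:,:,::-1];D=robot.camera("side")["frame"][:,:,::-1]
cv2.imwrite("pics/s1.png",S);cv2.imwrite("pics/d1.png",D)
x,y=o["position"][:2]
t=[]
for n,im in(("scene",S),("side",D)):
    a=proj(n,[x,y,.11]);b=proj(n,[x,y,.285]);print(n,a,b)
    x0=int((a[0]+b[0])/2)-50;y0=int(a[1])-140
    c=cv2.resize(im[y0:y0+150,x0:x0+100],(400,600),interpolation=cv2.INTER_CUBIC)
    for k in range(150):
        if (y0+k)%10==0: cv2.line(c,(0,k*4+2),(399,k*4+2),(0,170,255),1);cv2.putText(c,str(y0+k),(0,k*4+1),0,.3,(0,0,255),1)
        if k<100 and (x0+k)%10==0: cv2.line(c,(k*4+2,0),(k*4+2,599),(0,170,255),1);cv2.putText(c,str(x0+k),(k*4-8,8),0,.3,(0,0,255),1)
    t.append(c)
cv2.imwrite("pics/m2.png",np.hstack(t))
E
```

```text
{'position': [0.4667, -0.0916, 0.2597], 'tool_rot': [0.7071, 0.7071, 0.0012, 0.0029], 'ft_force': [0.1924, -0.0849, -1.1338], 'grip_width': 0.0173, 'grip_force': 25.0008}
scene [348.71115654 249.14351672] [352.43330333 156.06321006]
side [369.62375768 216.36142835] [371.12981365 137.69762524]
```

View pics/m2.png

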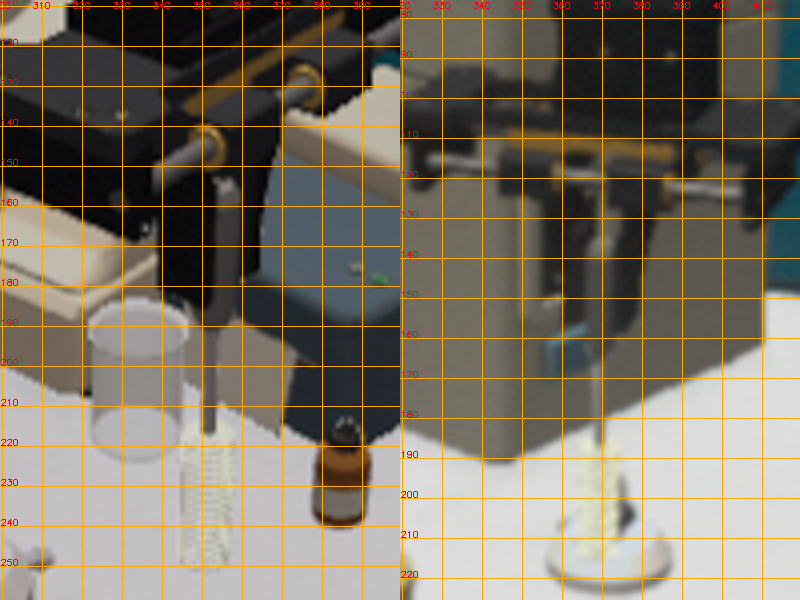

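The brush hangs straight in the grip. Its lower end is at (350.7,249) in the scene view and (369.5,215.5) in the side view. I'll work out the offset to the sleeve from the same two cameras, so their errors cancel.

```bash
python3 - <<'E'
from h import *
np.set_printoptions(precision=4,suppress=True)
b,r=tri([("scene",(350.7,248.5)),("side",(369.3,215.2))]);print(b,r)
s,r=tri([("scene",(225.3,183.3)),("side",(291.7,313.8))]);print(s,r)
print(s-b)
T=json.load(open("w1.json"));W=wristT(T["p"],T["q"])
print("spig wrist",ray("wrist",(330,34),.064,W),"mouth",ray("wrist",(318,217),.07,W))
E
```

```text
[ 0.4685 -0.0942  0.1115] [-0.057   0.0823 -0.0873 -0.096 ]
[0.493  0.2501 0.0832] [ 0.0653 -0.0891  0.0647  0.0662]
[ 0.0245  0.3443 -0.0282]
spig wrist [0.4734 0.0583] mouth [ 0.4635 -0.0898]
```

Call:
move_arm(commands=[{"hand":1.0,"travel":[2.3,0.2,0],"twist":[0,0,0]},{"hand":1.0,"travel":[4.0,0.3,0],"twist":[0,0,0]},{"hand":1.0,"travel":[4.0,0.3,0],"twist":[0,0,0]},{"hand":1.0,"travel":[4.0,0.3,0],"twist":[0,0,0]},{"hand":1.0,"travel":[4.0,0.3,0],"twist":[0,0,0]}])

```text
time: 3.38
position: [0.4779, 0.0936, 0.255]
tool_rot: [0.707, 0.707, -0.001, -0.001]
ft_force: [1.1, 0.0, -2.0]
grip_width: 0.0175
grip_force: 25.0
```

Call:
move_arm(commands=[{"hand":1.0,"travel":[4.0,0.3,0],"twist":[0,0,0]},{"hand":1.0,"travel":[4.0,0.3,0],"twist":[0,0,0]},{"hand":1.0,"travel":[4.0,0.3,0],"twist":[0,0,0]},{"hand":1.0,"travel":[3.0,0.2,0],"twist":[0,0,0]},{"hand":1.0,"travel":[1.0,0,0],"twist":[0,0,0]}])

```text
time: 3.8
position: [0.4892, 0.2561, 0.2548]
tool_rot: [0.706, 0.708, -0.0, -0.001]
ft_force: [0.1, -0.3, -1.3]
grip_width: 0.0172
grip_force: 25.0
```

Call:
move_arm(commands=[{"hand":1.0,"travel":[0,0,0],"twist":[0,0,0]},{"hand":1.0,"travel":[0,0,0],"twist":[0,0,0]},{"hand":1.0,"travel":[0,0,0],"twist":[0,0,0]}])

```text
time: 4.05
position: [0.4894, 0.2505, 0.2557]
tool_rot: [0.707, 0.707, -0.001, -0.0]
ft_force: [-0.0, -0.5, -0.2]
grip_width: 0.0174
grip_force: 25.0
```

```bash
python3 - <<'E'
from h import *
from rig import robot
import cv2
o=robot.get_obs()
print({k:np.round(o[k],4).tolist() for k in("position","tool_rot","ft_force","grip_width","grip_force")})
S=robot.camera("scene")["frame"][:,:,::-1];D=robot.camera("side")["frame"][:,:,::-1]
t=[]
for n,im in(("scene",S),("side",D)):
    a=proj(n,[.492,.251,.11]);print(n,a)
    x0=int(a[0])-33;y0=int(a[1])-60
    c=cv2.resize(im[y0:y0+100,x0:x0+66],(396,600),interpolation=cv2.INTER_CUBIC)
    for k in range(100):
        if (y0+k)%10==0: cv2.line(c,(0,k*6+3),(395,k*6+3),(0,170,255),1);cv2.putText(c,str(y0+k),(0,k*6+1),0,.3,(0,0,255),1)
        if k<66 and (x0+k)%10==0: cv2.line(c,(k*6+3,0),(k*6+3,599),(0,170,255),1);cv2.putText(c,str(x0+k),(k*6-8,8),0,.3,(0,0,255),1)
    t.append(c)
cv2.imwrite("pics/m3.png",np.hstack(t))
E
```

```text
{'position': [0.4894, 0.2505, 0.2557], 'tool_rot': [0.7074, 0.7068, -0.0012, -0.0003], 'ft_force': [-0.0249, -0.5358, -0.1767], 'grip_width': 0.0174, 'grip_force': 25.0002}
scene [223.12288636 172.03594938]
side [291.25818515 301.55342357]
```

View pics/m3.png

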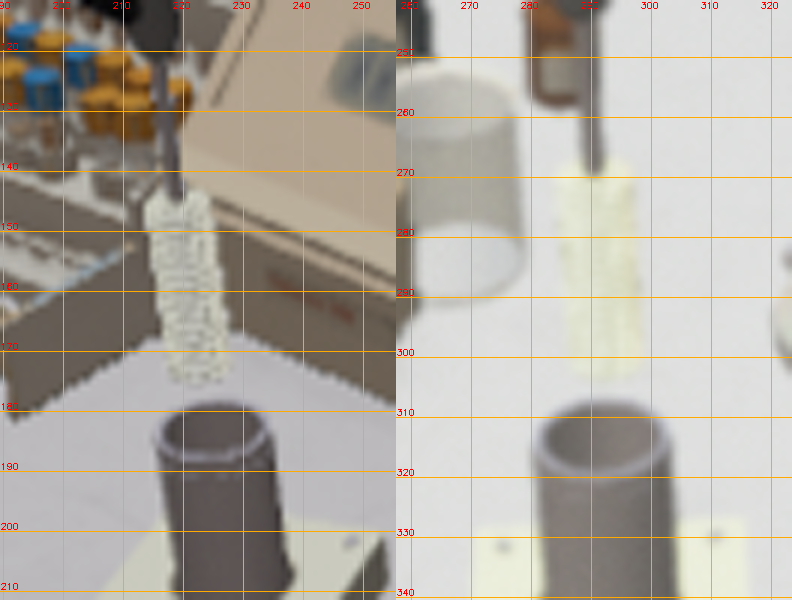

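The brush end is at (223.3,172.5) in the scene view and (291.7,301.3) in the side view. The sleeve rim is at (225.4,183.4) and (291.9,313.7).

```bash
python3 - <<'E'
from h import *
np.set_printoptions(precision=4,suppress=True)
b,r=tri([("scene",(223.3,172.5)),("side",(291.7,301.3))]);print(b,r)
s,r=tri([("scene",(225.4,183.4)),("side",(291.9,313.7))]);print(s,r)
print(s-b)
E
```

```text
[0.4916 0.2499 0.1097] [ 0.0592 -0.0828  0.0589  0.0621]
[0.4928 0.2497 0.0832] [ 0.0529 -0.0721  0.0524  0.0536]
[ 0.0012 -0.0002 -0.0265]
```

Call:
move_arm(commands=[{"hand":1.0,"travel":[0,0.1,1.0],"twist":[0,0,0]},{"hand":1.0,"travel":[0,0,1.5],"twist":[0,0,0]},{"hand":1.0,"travel":[0,0,1.5],"twist":[0,0,0]},{"hand":1.0,"travel":[0,0,1.0],"twist":[0,0,0]},{"hand":1.0,"travel":[0,0,0],"twist":[0,0,0]}])

```text
time: 4.57
position: [0.4895, 0.2507, 0.204]
tool_rot: [0.708, 0.707, -0.002, -0.001]
ft_force: [-0.2, -0.3, -0.4]
grip_width: 0.0173
grip_force: 25.0
```

Call:
move_arm(commands=[{"hand":1.0,"travel":[0,0,1.5],"twist":[0,0,0]},{"hand":1.0,"travel":[0,0,1.5],"twist":[0,0,0]},{"hand":1.0,"travel":[0,0,1.3],"twist":[0,0,0]},{"hand":1.0,"travel":[0,0,0.7],"twist":[0,0,0]},{"hand":1.0,"travel":[0,0,0],"twist":[0,0,0]}])

```text
time: 4.98
position: [0.4916, 0.2519, 0.1566]
tool_rot: [0.707, 0.707, 0.0, 0.0]
ft_force: [-0.2, -0.1, -0.5]
grip_width: 0.0173
grip_force: 25.0
```

Call:
move_arm(commands=[{"hand":1.0,"travel":[0,0,0],"twist":[0,0,0]},{"hand":1.0,"travel":[0,0,0],"twist":[0,0,0]}])

```text
time: 5.15
position: [0.4914, 0.252, 0.157]
tool_rot: [0.707, 0.707, 0.0, 0.0]
ft_force: [-1.0, 0.7, -1.2]
grip_width: 0.0172
grip_force: 25.0
```

Call:
move_arm(commands=[{"hand":1.0,"travel":[0,0,0.1],"twist":[0,0,0]},{"hand":1.0,"travel":[0,0,0],"twist":[0,0,0]},{"hand":1.0,"travel":[0,0,0],"twist":[0,0,0]}])

```text
time: 5.4
position: [0.4913, 0.2521, 0.1559]
tool_rot: [0.707, 0.707, 0.0, 0.0]
ft_force: [0.1, -0.7, 1.6]
grip_width: 0.017
grip_force: 25.0
```

Call:
move_arm(commands=[{"hand":1.0,"travel":[0,0,0.1],"twist":[0,0,0]},{"hand":1.0,"travel":[0,0,0],"twist":[0,0,0]},{"hand":1.0,"travel":[0,0,0],"twist":[0,0,0]}])

```text
time: 5.65
position: [0.4917, 0.2523, 0.1559]
tool_rot: [0.707, 0.707, 0.001, 0.001]
ft_force: [-0.8, 0.6, 8.0]
grip_width: 0.0174
grip_force: 25.0
```

Contact, so the brush is at the bottom. Now the other two strokes.

Call:
move_arm(commands=[{"hand":1.0,"travel":[0,0,-1.7],"twist":[0,0,0]},{"hand":1.0,"travel":[0,0,-2.0],"twist":[0,0,0]},{"hand":1.0,"travel":[0,0,-1.4],"twist":[0,0,0]},{"hand":1.0,"travel":[0,0,-0.6],"twist":[0,0,0]},{"hand":1.0,"travel":[0,0,0],"twist":[0,0,0]}])

```text
time: 6.07
position: [0.4918, 0.2523, 0.2129]
tool_rot: [0.707, 0.707, 0.001, 0.001]
ft_force: [-0.8, -0.3, -1.5]
grip_width: 0.0173
grip_force: 25.0
```

Call:
move_arm(commands=[{"hand":1.0,"travel":[0,0,1.7],"twist":[0,0,0]},{"hand":1.0,"travel":[0,0,1.9],"twist":[0,0,0]},{"hand":1.0,"travel":[0,0,1.3],"twist":[0,0,0]},{"hand":1.0,"travel":[0,0,0.7],"twist":[0,0,0]},{"hand":1.0,"travel":[0,0,0],"twist":[0,0,0]}])

```text
time: 6.48
position: [0.491, 0.252, 0.155]
tool_rot: [0.707, 0.707, -0.0, -0.0]
ft_force: [0.0, 0.5, -0.6]
grip_width: 0.0168
grip_force: 25.1
```

Call:
move_arm(commands=[{"hand":1.0,"travel":[0,0,0.1],"twist":[0,0,0]},{"hand":1.0,"travel":[0,0,0],"twist":[0,0,0]},{"hand":1.0,"travel":[0,0,0],"twist":[0,0,0]}])

```text
time: 6.73
position: [0.4911, 0.2521, 0.1548]
tool_rot: [0.707, 0.707, 0.0, 0.0]
ft_force: [-0.6, 0.0, 5.0]
grip_width: 0.0174
grip_force: 25.1
```

Call:
move_arm(commands=[{"hand":1.0,"travel":[0,0,-1.7],"twist":[0,0,0]},{"hand":1.0,"travel":[0,0,-2.0],"twist":[0,0,0]},{"hand":1.0,"travel":[0,0,-1.4],"twist":[0,0,0]},{"hand":1.0,"travel":[0,0,-0.6],"twist":[0,0,0]},{"hand":1.0,"travel":[0,0,0],"twist":[0,0,0]}])

```text
time: 7.15
position: [0.4916, 0.2522, 0.2124]
tool_rot: [0.707, 0.707, 0.001, 0.001]
ft_force: [0.2, 1.1, -1.3]
grip_width: 0.0172
grip_force: 25.1
```

Call:
move_arm(commands=[{"hand":1.0,"travel":[0,0,1.7],"twist":[0,0,0]},{"hand":1.0,"travel":[0,0,1.9],"twist":[0,0,0]},{"hand":1.0,"travel":[0,0,1.3],"twist":[0,0,0]},{"hand":1.0,"travel":[0,0,0.7],"twist":[0,0,0]},{"hand":1.0,"travel":[0,0,0],"twist":[0,0,0]}])

```text
time: 7.57
position: [0.4905, 0.2519, 0.1544]
tool_rot: [0.707, 0.707, -0.001, -0.001]
ft_force: [-0.3, 0.0, -1.3]
grip_width: 0.0171
grip_force: 25.0
```

Call:
move_arm(commands=[{"hand":1.0,"travel":[0,0,0.1],"twist":[0,0,0]},{"hand":1.0,"travel":[0,0,0],"twist":[0,0,0]},{"hand":1.0,"travel":[0,0,0],"twist":[0,0,0]}])

```text
time: 7.82
position: [0.4907, 0.252, 0.1541]
tool_rot: [0.707, 0.707, -0.0, -0.0]
ft_force: [0.9, 0.4, 0.1]
grip_width: 0.0173
grip_force: 25.0
```

Call:
move_arm(commands=[{"hand":1.0,"travel":[0,0,0.1],"twist":[0,0,0]},{"hand":1.0,"travel":[0,0,0],"twist":[0,0,0]},{"hand":1.0,"travel":[0,0,0],"twist":[0,0,0]}])

```text
time: 8.07
position: [0.4909, 0.2521, 0.154]
tool_rot: [0.707, 0.707, 0.0, 0.0]
ft_force: [-0.3, -0.3, 5.0]
grip_width: 0.0174
grip_force: 25.0
```

Call:
move_arm(commands=[{"hand":1.0,"travel":[0,0,-1.7],"twist":[0,0,0]},{"hand":1.0,"travel":[0,0,-2.5],"twist":[0,0,0]},{"hand":1.0,"travel":[0,0,-2.5],"twist":[0,0,0]},{"hand":1.0,"travel":[0,0,-2.5],"twist":[0,0,0]},{"hand":1.0,"travel":[0,0,-1.1],"twist":[0,0,0]}])

```text
time: 8.48
position: [0.4924, 0.2525, 0.2594]
tool_rot: [0.707, 0.707, 0.002, 0.001]
ft_force: [0.6, -0.2, -1.5]
grip_width: 0.0173
grip_force: 25.0
```

Call:
move_arm(commands=[{"hand":1.0,"travel":[0,0,0],"twist":[0,0,0]},{"hand":1.0,"travel":[-2.3,-0.3,0],"twist":[0,0,0]},{"hand":1.0,"travel":[-4.0,-0.3,0],"twist":[0,0,0]},{"hand":1.0,"travel":[-4.0,-0.3,0],"twist":[0,0,0]},{"hand":1.0,"travel":[-4.0,-0.3,0],"twist":[0,0,0]}])

```text
time: 8.9
position: [0.4776, 0.108, 0.255]
tool_rot: [0.706, 0.708, -0.001, -0.001]
ft_force: [0.5, -0.5, -1.1]
grip_width: 0.0173
grip_force: 25.0
```

Call:
move_arm(commands=[{"hand":1.0,"travel":[-4.0,-0.3,0],"twist":[0,0,0]},{"hand":1.0,"travel":[-4.0,-0.3,0],"twist":[0,0,0]},{"hand":1.0,"travel":[-4.0,-0.3,0],"twist":[0,0,0]},{"hand":1.0,"travel":[-4.0,-0.3,0],"twist":[0,0,0]},{"hand":1.0,"travel":[-3.0,-0.3,0],"twist":[0,0,0]}])

```text
time: 9.32
position: [0.463, -0.0836, 0.2553]
tool_rot: [0.708, 0.707, -0.001, -0.001]
ft_force: [1.7, -0.3, -1.2]
grip_width: 0.0171
grip_force: 25.0
```

Call:
move_arm(commands=[{"hand":1.0,"travel":[-1.0,0,0],"twist":[0,0,0]},{"hand":1.0,"travel":[0,0,0],"twist":[0,0,0]},{"hand":1.0,"travel":[0,0,0],"twist":[0,0,0]},{"hand":1.0,"travel":[0,0,0],"twist":[0,0,0]}])

```text
time: 9.65
position: [0.4634, -0.0895, 0.2558]
tool_rot: [0.707, 0.707, -0.0, -0.001]
ft_force: [-0.2, 0.4, 0.2]
grip_width: 0.0175
grip_force: 25.0
```

```bash
python3 - <<'E'
from h import *
from rig import robot
import cv2
o=robot.get_obs()
print({k:np.round(o[k],4).tolist() for k in("position","tool_rot","ft_force","grip_width","grip_force")})
S=robot.camera("scene")["frame"][:,:,::-1];D=robot.camera("side")["frame"][:,:,::-1]
t=[]
for n,im in(("scene",S),("side",D)):
    a=proj(n,[.466,-.093,.11]);print(n,a)
    x0=int(a[0])-33;y0=int(a[1])-60
    c=cv2.resize(im[y0:y0+100,x0:x0+66],(396,600),interpolation=cv2.INTER_CUBIC)
    for k in range(100):
        if (y0+k)%10==0: cv2.line(c,(0,k*6+3),(395,k*6+3),(0,170,255),1);cv2.putText(c,str(y0+k),(0,k*6+1),0,.3,(0,0,255),1)
        if k<66 and (x0+k)%10==0: cv2.line(c,(k*6+3,0),(k*6+3,599),(0,170,255),1);cv2.putText(c,str(x0+k),(k*6-8,8),0,.3,(0,0,255),1)
    t.append(c)
cv2.imwrite("pics/m4.png",np.hstack(t))
E
```

```text
{'position': [0.4634, -0.0895, 0.2558], 'tool_rot': [0.7068, 0.7074, -0.0, -0.0011], 'ft_force': [-0.1518, 0.4363, 0.227], 'grip_width': 0.0175, 'grip_force': 24.9983}
scene [349.13364537 249.69711324]
side [370.12731374 216.12401474]
```

View pics/m4.png

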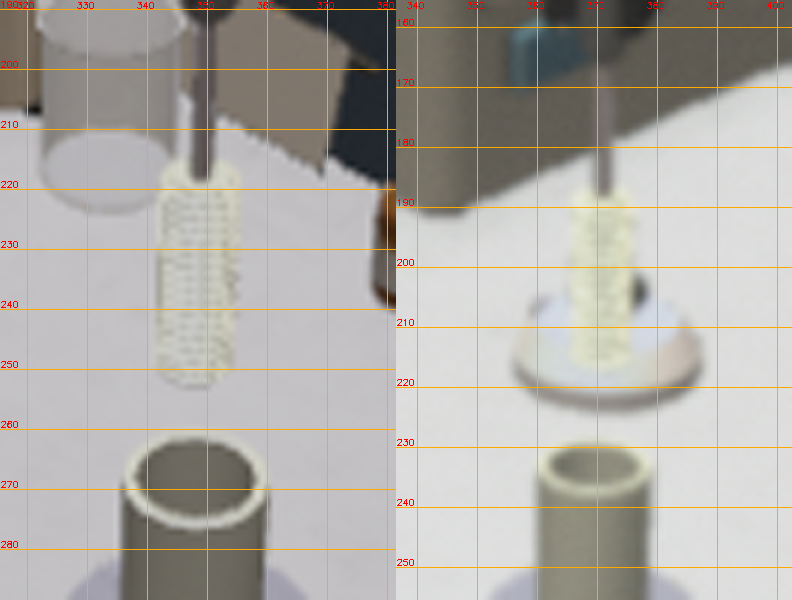

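The brush end is at (348.3,250) in the scene view and (370.6,216) in the side view. The stand mouth is at (348.2,268.8) and (369.7,233.7).

```bash
python3 - <<'E'
from h import *
np.set_printoptions(precision=4,suppress=True)
b,r=tri([("scene",(348.3,250)),("side",(370.6,216))]);print(b,r)
s,r=tri([("scene",(348.2,268.8)),("side",(369.7,233.7))]);print(s,r)
print(s-b)
E
```

```text
[ 0.4645 -0.0926  0.1104] [ 0.0916 -0.1315  0.1404  0.1531]
[ 0.4661 -0.0926  0.0673] [ 0.002  -0.0028  0.003   0.0032]
[ 0.0016 -0.     -0.0431]
```

Call:
move_arm(commands=[{"hand":1.0,"travel":[0,0.1,1.0],"twist":[0,0,0]},{"hand":1.0,"travel":[0,0,1.5],"twist":[0,0,0]},{"hand":1.0,"travel":[0,0,1.5],"twist":[0,0,0]},{"hand":1.0,"travel":[0,0,1.5],"twist":[0,0,0]},{"hand":1.0,"travel":[0,0,1.5],"twist":[0,0,0]}])

```text
time: 10.17
position: [0.4652, -0.0895, 0.1861]
tool_rot: [0.706, 0.708, 0.0, 0.0]
ft_force: [-0.5, -0.1, -0.6]
grip_width: 0.0171
grip_force: 25.0
```

Call:
move_arm(commands=[{"hand":1.0,"travel":[0,0,1.5],"twist":[0,0,0]},{"hand":1.0,"travel":[0,0,1.0],"twist":[0,0,0]},{"hand":1.0,"travel":[0,0,0.5],"twist":[0,0,0]},{"hand":1.0,"travel":[0,0,0.2],"twist":[0,0,0]},{"hand":1.0,"travel":[0,0,0],"twist":[0,0,0]}])

```text
time: 10.58
position: [0.4652, -0.0903, 0.1546]
tool_rot: [0.707, 0.708, 0.0, 0.0]
ft_force: [-0.4, 0.5, -0.8]
grip_width: 0.0173
grip_force: 25.0
```

Call:
move_arm(commands=[{"hand":1.0,"travel":[0,0,0.1],"twist":[0,0,0]},{"hand":1.0,"travel":[0,0,0],"twist":[0,0,0]},{"hand":1.0,"travel":[0,0,0],"twist":[0,0,0]}])

```text
time: 10.83
position: [0.4653, -0.091, 0.1541]
tool_rot: [0.707, 0.707, 0.0, 0.001]
ft_force: [-0.1, 0.2, -0.8]
grip_width: 0.0178
grip_force: 25.0
```

Call:
move_arm(commands=[{"hand":1.0,"travel":[0,0,0.1],"twist":[0,0,0]},{"hand":1.0,"travel":[0,0,0],"twist":[0,0,0]},{"hand":1.0,"travel":[0,0,0],"twist":[0,0,0]}])

```text
time: 11.08
position: [0.4656, -0.0914, 0.1539]
tool_rot: [0.707, 0.707, 0.0, 0.001]
ft_force: [-1.2, -0.3, 6.9]
grip_width: 0.0177
grip_force: 25.0
```

Call:
move_arm(commands=[{"hand":2.2,"travel":[0,0,0],"twist":[0,0,0]},{"hand":3.0,"travel":[0,0,0],"twist":[0,0,0]},{"hand":6.0,"travel":[0,0,0],"twist":[0,0,0]},{"hand":8.7,"travel":[0,0,0],"twist":[0,0,0]},{"hand":8.7,"travel":[0,0,0],"twist":[0,0,0]}])

```text
time: 11.5
position: [0.4649, -0.091, 0.1525]
tool_rot: [0.707, 0.707, -0.0, -0.0]
ft_force: [-0.7, 0.5, -0.7]
grip_width: 0.0408
grip_force: 0.0
```

Call:
move_arm(commands=[{"hand":8.7,"travel":[0,0,0],"twist":[0,0,0]},{"hand":8.7,"travel":[0,0,0],"twist":[0,0,0]},{"hand":8.7,"travel":[0,0,-2.0],"twist":[0,0,0]},{"hand":8.7,"travel":[0,0,-3.2],"twist":[0,0,0]},{"hand":8.7,"travel":[0,0,-3.0],"twist":[0,0,0]}])

```text
time: 11.92
position: [0.4642, -0.0906, 0.2348]
tool_rot: [0.707, 0.707, -0.001, -0.001]
ft_force: [0.7, -0.3, 0.3]
grip_width: 0.0736
grip_force: 0.0
```

Call:
move_arm(commands=[{"hand":8.7,"travel":[0,0,-2.0],"twist":[0,0,0]},{"hand":8.7,"travel":[0,0,0],"twist":[0,0,0]}])

```text
time: 12.08
position: [0.4676, -0.092, 0.2586]
tool_rot: [0.707, 0.707, 0.002, 0.004]
ft_force: [-0.3, 0.2, -0.4]
grip_width: 0.0836
grip_force: 0.0
```

```bash
python3 - <<'E'
from h import *
from rig import robot
import cv2
o=robot.get_obs();c=robot.camera("wrist")
print({k:np.round(o[k],4).tolist() for k in("position","tool_rot","ft_force","grip_width","grip_force")})
W=c["frame"][:,:,::-1];cv2.imwrite("pics/w2.png",W)
S=robot.camera("scene")["frame"][:,:,::-1];D=robot.camera("side")["frame"][:,:,::-1]
json.dump({"p":list(o["position"]),"q":list(o["tool_rot"])},open("w2.json","w"))
t=[]
for n,im,b in(("scene",S,(317,206)),("side",D,(337,175)),("wrist",W,(285,20))):
    x0,y0=b;w,h=(66,90) if n!="wrist" else (90,75)
    s=4 if n!="wrist" else 2.9
    c=cv2.resize(im[y0:y0+(90 if n!="wrist" else 300),x0:x0+66 if n!="wrist" else x0+100],(264,360) if n!="wrist" else (200,600),interpolation=cv2.INTER_CUBIC)
    t.append(c)
H=np.zeros((600,728,3),np.uint8)
H[:360,:264]=t[0];H[:360,264:528]=t[1];H[:,528:]=t[2]
cv2.imwrite("pics/m5.png",H)
E
```

```text
{'position': [0.4676, -0.092, 0.2586], 'tool_rot': [0.707, 0.7072, 0.0017, 0.0044], 'ft_force': [-0.3288, 0.1606, -0.4073], 'grip_width': 0.0836, 'grip_force': 0.0}
```

View pics/m5.png

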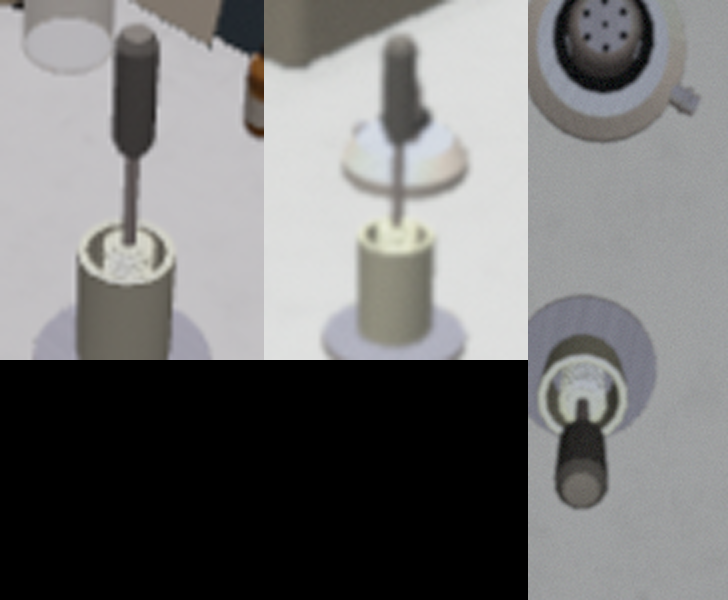

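The brush stands upright and centred in its stand. Next is the sleeve.

Call:
move_arm(commands=[{"hand":8.7,"travel":[2.3,0.2,0],"twist":[0,0,0]},{"hand":8.7,"travel":[4.0,0.3,0],"twist":[0,0,0]},{"hand":8.7,"travel":[4.0,0.3,0],"twist":[0,0,0]},{"hand":8.7,"travel":[4.0,0.3,0],"twist":[0,0,0]},{"hand":8.7,"travel":[4.0,0.3,0],"twist":[0,0,0]}])

```text
time: 12.65
position: [0.4776, 0.0936, 0.2527]
tool_rot: [0.707, 0.707, -0.001, -0.002]
ft_force: [0.7, 0.2, 0.2]
grip_width: 0.0867
grip_force: 0.0
```

Call:
move_arm(commands=[{"hand":8.7,"travel":[4.0,0.3,0],"twist":[0,0,0]},{"hand":8.7,"travel":[4.0,0.3,0],"twist":[0,0,0]},{"hand":8.7,"travel":[4.0,0.3,0],"twist":[0,0,0]},{"hand":8.7,"travel":[3.0,0.3,0],"twist":[0,0,0]},{"hand":8.7,"travel":[1.0,0,0],"twist":[0,0,0]}])

```text
time: 13.07
position: [0.4901, 0.2559, 0.2525]
tool_rot: [0.706, 0.708, -0.001, -0.001]
ft_force: [-0.1, 0.7, 0.3]
grip_width: 0.0874
grip_force: 0.0
```

Call:
move_arm(commands=[{"hand":8.7,"travel":[0,0,0],"twist":[0,0,0]},{"hand":8.7,"travel":[0,0,0],"twist":[0,0,0]},{"hand":8.7,"travel":[0,0,0],"twist":[0,0,0]},{"hand":8.7,"travel":[0,0,0],"twist":[0,0,0]}])

```text
time: 13.4
position: [0.4907, 0.2503, 0.2541]
tool_rot: [0.708, 0.706, -0.001, -0.0]
ft_force: [-0.2, -0.9, -0.3]
grip_width: 0.0872
grip_force: 0.0
```

```bash
python3 - <<'E'
from h import *
from rig import robot
import cv2
o=robot.get_obs();c=robot.camera("wrist");W=c["frame"];cv2.imwrite("pics/w3.png",W[:,:,::-1])
print({k:np.round(o[k],4).tolist() for k in("position","tool_rot","grip_width")})
T=wristT([.491,.252,.255],[.7071,.7071,0,0])
a=proj("wrist",[.491,.252,.085],T);print(a, proj("wrist",[.511,.252,.085],T),proj("wrist",[.491,.272,.085],T))
x0,y0=int(a[0])-40,int(a[1])-40
g=cv2.cvtColor(W,cv2.COLOR_RGB2GRAY)[y0:y0+80,x0:x0+80]
g=cv2.resize(g,None,fx=4,fy=4,interpolation=cv2.INTER_CUBIC)
e=cv2.HoughCircles(cv2.GaussianBlur(g,(5,5),0),cv2.HOUGH_GRADIENT_ALT,1,8,param1=150,param2=.6,minRadius=50,maxRadius=150)
if e is not None: print([(x0+(v[0]+.5)/4-.5,y0+(v[1]+.5)/4-.5,v[2]/4) for v in e[0]])
# also in first wrist pic check of block corner box
E
```

```text
{'position': [0.4907, 0.2503, 0.2541], 'tool_rot': [0.7078, 0.7064, -0.0008, -0.0002], 'grip_width': 0.0872}
[318.34569145 223.85775134] [341.24725638 223.85208729] [318.36656872 201.24761224]
[(np.float32(316.875), np.float32(224.875), np.float32(18.868856)), (np.float32(316.875), np.float32(224.875), np.float32(22.326612))]
```

The wrist view puts the sleeve within about 1 mm of the tool axis (rim circle at (316.9,224.9), radius 22.3 px). Going down to grasp it.

Call:
move_arm(commands=[{"hand":8.7,"travel":[-0.1,-0.1,2.0],"twist":[0,0,0]},{"hand":8.7,"travel":[0,0,3.5],"twist":[0,0,0]},{"hand":8.7,"travel":[0,0,3.5],"twist":[0,0,0]},{"hand":8.7,"travel":[0,0,3.5],"twist":[0,0,0]},{"hand":8.7,"travel":[0,0,2.5],"twist":[0,0,0]}])

```text
time: 13.87
position: [0.4891, 0.2494, 0.1024]
tool_rot: [0.708, 0.706, -0.001, -0.001]
ft_force: [-0.8, 0.4, -1.1]
grip_width: 0.0868
grip_force: 0.0
```

Call:
move_arm(commands=[{"hand":8.7,"travel":[0,0,2.0],"twist":[0,0,0]},{"hand":8.7,"travel":[0,0,1.5],"twist":[0,0,0]},{"hand":8.7,"travel":[0,0,0.8],"twist":[0,0,0]},{"hand":8.7,"travel":[0,0,0],"twist":[0,0,0]},{"hand":8.7,"travel":[0,0,0],"twist":[0,0,0]}])

```text
time: 14.28
position: [0.4904, 0.2505, 0.0618]
tool_rot: [0.707, 0.707, 0.0, 0.0]
ft_force: [0.7, -0.2, 0.1]
grip_width: 0.0871
grip_force: 0.0
```

Call:
move_arm(commands=[{"hand":3.0,"travel":[0,0,0],"twist":[0,0,0]},{"hand":3.0,"travel":[0,0,0],"twist":[0,0,0]},{"hand":3.0,"travel":[0,0,0],"twist":[0,0,0]},{"hand":3.0,"travel":[0,0,0],"twist":[0,0,0]},{"hand":3.0,"travel":[0,0,0],"twist":[0,0,0]}], force=40)

```text
time: 14.7
position: [0.4903, 0.2512, 0.0621]
tool_rot: [0.707, 0.707, 0.001, 0.0]
ft_force: [-0.1, -0.2, 0.0]
grip_width: 0.0613
grip_force: 0.0
```

Call:
move_arm(commands=[{"hand":3.0,"travel":[0,0,0],"twist":[0,0,0]},{"hand":3.0,"travel":[0,0,0],"twist":[0,0,0]},{"hand":3.0,"travel":[0,0,0],"twist":[0,0,0]},{"hand":3.0,"travel":[0,0,0],"twist":[0,0,0]},{"hand":3.0,"travel":[0,0,0],"twist":[0,0,0]}])

```text
time: 15.12
position: [0.4902, 0.2511, 0.0616]
tool_rot: [0.707, 0.707, 0.0, 0.0]
ft_force: [0.4, -0.1, -0.2]
grip_width: 0.0397
grip_force: 40.0
```

Call:
move_arm(commands=[{"hand":3.0,"travel":[0,0,0],"twist":[0,0,0]},{"hand":3.0,"travel":[0,0,0],"twist":[0,0,0]}])

```text
time: 15.28
position: [0.4902, 0.2511, 0.0616]
tool_rot: [0.707, 0.707, 0.0, 0.0]
ft_force: [1.1, 0.8, 0.0]
grip_width: 0.0395
grip_force: 40.0
```

Call:
move_arm(commands=[{"hand":3.0,"travel":[0,0,-1.0],"twist":[0,0,0]},{"hand":3.0,"travel":[0,0,-2.5],"twist":[0,0,0]},{"hand":3.0,"travel":[0,0,-2.5],"twist":[0,0,0]},{"hand":3.0,"travel":[0,0,-2.0],"twist":[0,0,0]},{"hand":3.0,"travel":[0,0,0],"twist":[0,0,0]}])

```text
time: 15.7
position: [0.4921, 0.2518, 0.1458]
tool_rot: [0.707, 0.707, 0.003, 0.002]
ft_force: [1.0, -0.3, -0.5]
grip_width: 0.0396
grip_force: 40.0
```

Call:
move_arm(commands=[{"hand":3.0,"travel":[-2.0,-0.2,0],"twist":[0,0,0]},{"hand":3.0,"travel":[-3.7,-0.2,0],"twist":[0,0,0]},{"hand":3.0,"travel":[-3.7,-0.2,0],"twist":[0,0,0]},{"hand":3.0,"travel":[-3.7,-0.3,0],"twist":[0,0,0]},{"hand":3.0,"travel":[-3.7,-0.3,0],"twist":[0,0,0]}])

```text
time: 16.12
position: [0.4768, 0.0818, 0.1412]
tool_rot: [0.707, 0.707, -0.001, -0.001]
ft_force: [0.8, 0.4, -1.1]
grip_width: 0.0396
grip_force: 40.0
```

Call:
move_arm(commands=[{"hand":3.0,"travel":[-3.7,-0.3,0],"twist":[0,0,0]},{"hand":3.0,"travel":[-2.4,0,0],"twist":[0,0,0]},{"hand":3.0,"travel":[0,0,0],"twist":[0,0,0]},{"hand":3.0,"travel":[0,0,0],"twist":[0,0,0]},{"hand":3.0,"travel":[0,0,0],"twist":[0,0,0]}])

```text
time: 16.53
position: [0.4744, 0.0224, 0.1413]
tool_rot: [0.707, 0.707, -0.0, -0.001]
ft_force: [0.3, -0.3, -1.2]
grip_width: 0.0393
grip_force: 40.0
```

```bash
python3 - <<'E'
from rig import robot
import cv2,numpy as np
o=robot.get_obs();c=robot.camera("wrist");cv2.imwrite("pics/w4.png",c["frame"][:,:,::-1])
print({k:np.round(o[k],4).tolist() for k in("position","tool_rot","grip_width","ft_force")})
E
```

```text
{'position': [0.4744, 0.0224, 0.1413], 'tool_rot': [0.7073, 0.7069, -0.0003, -0.0007], 'grip_width': 0.0393, 'ft_force': [0.3167, -0.2816, -1.2144]}
```

Call:
move_arm(commands=[{"hand":3.0,"travel":[2.1,0,0],"twist":[0,0,0]},{"hand":3.0,"travel":[2.1,0,0],"twist":[0,0,0]},{"hand":3.0,"travel":[0,0,0],"twist":[0,0,0]},{"hand":3.0,"travel":[0,0,0],"twist":[0,0,0]},{"hand":3.0,"travel":[0,0,0],"twist":[0,0,0]}])

```text
time: 17.0
position: [0.4748, 0.0649, 0.1415]
tool_rot: [0.706, 0.708, -0.0, 0.0]
ft_force: [-0.9, 0.4, -0.9]
grip_width: 0.0395
grip_force: 40.0
```

```bash
python3 - <<'E'
from h import *
from rig import robot
import cv2
o=robot.get_obs()
print({k:np.round(o[k],4).tolist() for k in("position","tool_rot","grip_width","ft_force")})
S=robot.camera("scene")["frame"][:,:,::-1];D=robot.camera("side")["frame"][:,:,::-1];W=cv2.imread("pics/w4.png")
T=wristT([.475,.022,.142],[.7071,.7071,0,0]);a=proj("wrist",[.4745,.062,.064],T);print(a)
H=np.zeros((600,800,3),np.uint8)
def tile(im,x0,y0,w,h,s,ox,oy):
    c=cv2.resize(im[y0:y0+h,x0:x0+w],(w*s,h*s),interpolation=cv2.INTER_CUBIC)
    for k in range(max(w,h)):
        if k<h and (y0+k)%10==0: cv2.line(c,(0,k*s+s//2),(w*s,k*s+s//2),(0,170,255),1);cv2.putText(c,str(y0+k),(0,k*s+1),0,.3,(0,0,255),1)
        if k<w and (x0+k)%10==0: cv2.line(c,(k*s+s//2,0),(k*s+s//2,h*s),(0,170,255),1);cv2.putText(c,str(x0+k),(k*s-8,8),0,.3,(0,0,255),1)
    H[oy:oy+h*s,ox:ox+w*s]=c
tile(S,262,180,50,90,5,0,0)
tile(D,315,222,50,90,5,260,0)
tile(W,int(a[0])-45,max(0,int(a[1])-50),90,100,3,520,0)
cv2.imwrite("pics/m6.png",H)
E
```

```text
{'position': [0.4748, 0.0649, 0.1415], 'tool_rot': [0.7062, 0.708, -0.0001, 0.0], 'grip_width': 0.0395, 'ft_force': [-0.9004, 0.388, -0.8699]}
[318.14287472 197.82481347]
```

View pics/m6.png

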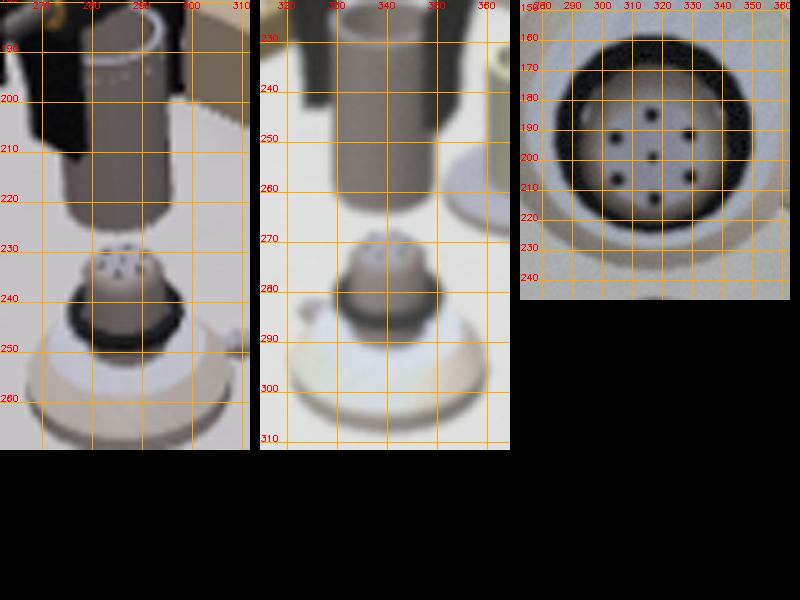

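The wrist view puts the spigot's centre hole at (316.8,199.2). In the scene view the sleeve's lower rim is at (284.9,221) and the spigot top at (285.6,232). In the side view they are at (339.1,258.8) and (340.2,271).

```bash
python3 - <<'E'
from h import *
np.set_printoptions(precision=4,suppress=True)
b,r=tri([("scene",(284.9,221.)),("side",(339.1,258.8))]);print(b,r)
s,r=tri([("scene",(285.6,232)),("side",(340.2,271))]);print(s,r)
print(s-b)
Q=[.7071,.7071,0,0]
u=ray("wrist",(316.9,224.9),.085,wristT([.491,.252,.255],Q));v=ray("wrist",(316.8,199.2),.064,wristT([.475,.022,.142],Q));print(u,v)
E
```

```text
[0.476  0.0632 0.089 ] [ 0.5326 -0.7385  0.6686  0.6982]
[0.4751 0.0633 0.0623] [ 0.0943 -0.1274  0.1178  0.1189]
[-0.0009  0.0001 -0.0267]
[0.4897 0.2511] [0.4737 0.0612]
```

```bash
python3 - <<'E'
from h import *
np.set_printoptions(precision=4,suppress=True)
sp=[("scene",285.6,.064),("scene",286.4,.045),("scene",286.7,.04),("scene",287.2,.006),("side",340.2,.064),("side",339.9,.045),("side",340.2,.04),("side",340.2,.006)]
sl=[("scene",284.9,.090),("side",339.1,.090)]
for L in(sp,sl,sp[:1]+sp[4:5]):
    r=least_squares(lambda p:[proj(n,[*p,z])[0]-u for n,u,z in L],[.47,.06]);print(r.x,r.fun)
# vertical axis u per z for reference
for z in(.006,.04,.064,.09,.12,.16):print(z,proj("scene",[.475,.063,z])[0],proj("side",[.475,.063,z])[0])
import cv2
# sleeve edges directly: save fresh frames' row profiles
from rig import robot
for n,rows in(("scene",(205,210,215,220)),("side",(240,246,252,257))):
    g=cv2.cvtColor(robot.camera(n)["frame"],cv2.COLOR_RGB2GRAY).astype(int);c={"scene":285,"side":340}[n]
    for v in rows: print(n,v,g[v,c-20:c+20].tolist())
E
```

```text
[0.4757 0.0633] [ 0.2772 -0.0669 -0.2487  0.0352 -0.1865  0.1988 -0.079   0.0695]
[0.4767 0.0651] [ 0. -0.]
[0.4752 0.0635] [0. 0.]
0.006 287.1005549195132 340.63488186183724
0.04 286.3132851889614 340.4918855593312
0.064 285.736693043906 340.388344307762
0.09 285.09148022185957 340.273652118728
0.12 284.3189903488161 340.1379362341581
0.16 283.2392196974785 339.95109943614375
scene 205 [195, 195, 195, 106, 7, 10, 11, 11, 10, 11, 12, 9, 11, 13, 28, 82, 91, 92, 92, 93, 94, 92, 93, 92, 91, 89, 87, 86, 84, 80, 75, 159, 190, 193, 192, 192, 192, 192, 191, 190]
scene 210 [196, 196, 196, 195, 195, 195, 195, 180, 151, 86, 28, 11, 10, 13, 31, 73, 88, 91, 92, 92, 94, 93, 92, 92, 91, 89, 87, 86, 84, 82, 78, 131, 189, 195, 195, 195, 196, 195, 194, 194]
scene 215 [196, 196, 195, 195, 196, 196, 196, 197, 196, 176, 109, 82, 84, 86, 88, 88, 89, 90, 92, 92, 94, 93, 93, 92, 91, 90, 87, 85, 83, 80, 77, 102, 186, 196, 196, 195, 195, 195, 195, 195]
scene 220 [195, 195, 195, 195, 195, 195, 195, 195, 195, 195, 136, 87, 84, 85, 88, 88, 89, 90, 91, 90, 92, 94, 93, 92, 91, 90, 87, 86, 84, 80, 77, 116, 187, 196, 196, 196, 196, 196, 196, 195]
side 240 [222, 222, 211, 154, 85, 55, 55, 57, 67, 92, 110, 117, 121, 123, 122, 122, 121, 119, 117, 115, 113, 112, 111, 108, 103, 100, 95, 76, 61, 54, 52, 51, 51, 52, 84, 151, 200, 219, 220, 210]
side 246 [222, 222, 221, 222, 221, 222, 222, 222, 212, 168, 127, 118, 121, 123, 122, 121, 120, 119, 117, 116, 115, 112, 110, 108, 104, 102, 95, 78, 63, 55, 59, 87, 143, 193, 219, 222, 223, 222, 223, 213]
side 252 [224, 224, 223, 223, 223, 222, 222, 221, 213, 173, 131, 121, 121, 124, 122, 120, 119, 119, 118, 116, 114, 113, 110, 107, 102, 100, 99, 94, 98, 132, 191, 219, 222, 220, 218, 211, 198, 190, 183, 174]
side 257 [223, 223, 222, 224, 223, 222, 222, 220, 213, 175, 137, 124, 122, 122, 121, 121, 120, 118, 119, 116, 115, 113, 110, 105, 102, 101, 97, 95, 100, 134, 186, 201, 189, 180, 178, 178, 179, 178, 176, 174]
```

Both methods agree on about −1.2 mm in x. In y they say −0.5 to −2.9 mm. I'll shift by −1.2 and −1.2, lower onto the taper, and let the side forces refine it.

Call:
move_arm(commands=[{"hand":3.0,"travel":[-0.12,-0.12,1.0],"twist":[0,0,0]},{"hand":3.0,"travel":[0,0,1.0],"twist":[0,0,0]},{"hand":3.0,"travel":[0,0,0.6],"twist":[0,0,0]},{"hand":3.0,"travel":[0,0,0.2],"twist":[0,0,0]},{"hand":3.0,"travel":[0,0,0],"twist":[0,0,0]}])

```text
time: 17.62
position: [0.4735, 0.0625, 0.1131]
tool_rot: [0.707, 0.707, -0.0, -0.0]
ft_force: [0.2, -0.3, -0.9]
grip_width: 0.0391
grip_force: 40.0
```

Call:
move_arm(commands=[{"hand":3.0,"travel":[0,0,0.1],"twist":[0,0,0]},{"hand":3.0,"travel":[0,0,0.1],"twist":[0,0,0]},{"hand":3.0,"travel":[0,0,0],"twist":[0,0,0]}])

```text
time: 17.87
position: [0.474, 0.0628, 0.1117]
tool_rot: [0.707, 0.707, 0.0, 0.0]
ft_force: [-0.4, -0.5, -0.8]
grip_width: 0.0398
grip_force: 40.0
```

Call:
move_arm(commands=[{"hand":3.0,"travel":[0,0,0.1],"twist":[0,0,0]},{"hand":3.0,"travel":[0,0,0.1],"twist":[0,0,0]},{"hand":3.0,"travel":[0,0,0],"twist":[0,0,0]}])

```text
time: 18.12
position: [0.4737, 0.0629, 0.1095]
tool_rot: [0.707, 0.707, -0.0, -0.0]
ft_force: [0.1, -0.2, -0.7]
grip_width: 0.0395
grip_force: 40.0
```

Call:
move_arm(commands=[{"hand":3.0,"travel":[0,0,0.1],"twist":[0,0,0]},{"hand":3.0,"travel":[0,0,0.1],"twist":[0,0,0]},{"hand":3.0,"travel":[0,0,0],"twist":[0,0,0]}])

```text
time: 18.37
position: [0.4737, 0.0629, 0.1074]
tool_rot: [0.707, 0.707, -0.0, -0.0]
ft_force: [-1.1, 0.8, -1.0]
grip_width: 0.0393
grip_force: 40.0
```

Call:
move_arm(commands=[{"hand":3.0,"travel":[0,0,0.1],"twist":[0,0,0]},{"hand":3.0,"travel":[0,0,0.1],"twist":[0,0,0]},{"hand":3.0,"travel":[0,0,0],"twist":[0,0,0]}])

```text
time: 18.62
position: [0.4737, 0.0628, 0.1053]
tool_rot: [0.707, 0.707, -0.0, -0.0]
ft_force: [0.1, -0.1, -1.0]
grip_width: 0.0395
grip_force: 40.0
```

Call:
move_arm(commands=[{"hand":3.0,"travel":[0,0,0.1],"twist":[0,0,0]},{"hand":3.0,"travel":[0,0,0.1],"twist":[0,0,0]},{"hand":3.0,"travel":[0,0,0],"twist":[0,0,0]}])

```text
time: 18.87
position: [0.4737, 0.0628, 0.1034]
tool_rot: [0.707, 0.707, -0.0, -0.0]
ft_force: [-0.5, -0.5, -1.4]
grip_width: 0.0396
grip_force: 40.0
```

The sleeve is on the spigot with no side force. Pushing down.

Call:
move_arm(commands=[{"hand":3.0,"travel":[0,0,0.2],"twist":[0,0,0]},{"hand":3.0,"travel":[0,0,0.2],"twist":[0,0,0]},{"hand":3.0,"travel":[0,0,0.2],"twist":[0,0,0]},{"hand":3.0,"travel":[0,0,0],"twist":[0,0,0]}], force=55)

```text
time: 19.2
position: [0.4735, 0.0629, 0.0971]
tool_rot: [0.707, 0.707, -0.0, -0.0]
ft_force: [0.1, -0.1, -1.4]
grip_width: 0.0393
grip_force: 55.0
```

Call:
move_arm(commands=[{"hand":3.0,"travel":[0,0,0.2],"twist":[0,0,0]},{"hand":3.0,"travel":[0,0,0.2],"twist":[0,0,0]},{"hand":3.0,"travel":[0,0,0],"twist":[0,0,0]}])

```text
time: 19.45
position: [0.4739, 0.0628, 0.0934]
tool_rot: [0.707, 0.707, 0.0, 0.0]
ft_force: [-1.0, 0.4, -1.1]
grip_width: 0.0394
grip_force: 55.0
```

Call:
move_arm(commands=[{"hand":3.0,"travel":[0,0,0.2],"twist":[0,0,0]},{"hand":3.0,"travel":[0,0,0.2],"twist":[0,0,0]},{"hand":3.0,"travel":[0,0,0],"twist":[0,0,0]}])

```text
time: 19.7
position: [0.4739, 0.0628, 0.0895]
tool_rot: [0.707, 0.707, 0.0, 0.0]
ft_force: [0.4, -0.2, 2.2]
grip_width: 0.0389
grip_force: 55.0
```

Call:
move_arm(commands=[{"hand":3.0,"travel":[0,0,0.2],"twist":[0,0,0]},{"hand":3.0,"travel":[0,0,0.2],"twist":[0,0,0]},{"hand":3.0,"travel":[0,0,0],"twist":[0,0,0]}])

```text
time: 19.95
position: [0.4739, 0.0628, 0.0853]
tool_rot: [0.707, 0.707, 0.0, 0.0]
ft_force: [0.2, 0.4, 1.1]
grip_width: 0.0393
grip_force: 55.0
```

Call:
move_arm(commands=[{"hand":3.0,"travel":[0,0,0.2],"twist":[0,0,0]},{"hand":3.0,"travel":[0,0,0.1],"twist":[0,0,0]},{"hand":3.0,"travel":[0,0,0],"twist":[0,0,0]}])

```text
time: 20.2
position: [0.4739, 0.0628, 0.0823]
tool_rot: [0.707, 0.707, 0.0, 0.0]
ft_force: [-0.6, -0.6, 2.4]
grip_width: 0.0395
grip_force: 55.0
```

Call:
move_arm(commands=[{"hand":3.0,"travel":[0,0,0.1],"twist":[0,0,0]},{"hand":3.0,"travel":[0,0,0],"twist":[0,0,0]},{"hand":3.0,"travel":[0,0,0],"twist":[0,0,0]}])

```text
time: 20.45
position: [0.4739, 0.0628, 0.0815]
tool_rot: [0.707, 0.707, 0.0, 0.0]
ft_force: [0.5, 0.6, 2.1]
grip_width: 0.0393
grip_force: 55.0
```

Call:
move_arm(commands=[{"hand":3.0,"travel":[0,0,0.1],"twist":[0,0,0]},{"hand":3.0,"travel":[0,0,0],"twist":[0,0,0]},{"hand":3.0,"travel":[0,0,0],"twist":[0,0,0]}])

```text
time: 20.7
position: [0.474, 0.0628, 0.0813]
tool_rot: [0.707, 0.707, 0.0, 0.0]
ft_force: [-0.8, -0.5, 9.4]
grip_width: 0.0393
grip_force: 55.0
```

Call:
move_arm(commands=[{"hand":3.0,"travel":[0,0,0.1],"twist":[0,0,0]},{"hand":3.0,"travel":[0,0,0],"twist":[0,0,0]},{"hand":3.0,"travel":[0,0,0],"twist":[0,0,0]}])

```text
time: 20.95
position: [0.474, 0.0628, 0.0811]
tool_rot: [0.707, 0.707, 0.0, 0.0]
ft_force: [-1.2, 0.7, 18.9]
grip_width: 0.0392
grip_force: 55.1
```

Call:
move_arm(commands=[{"hand":3.0,"travel":[0,0,0.1],"twist":[0,0,0]},{"hand":3.0,"travel":[0,0,0],"twist":[0,0,0]},{"hand":3.0,"travel":[0,0,0],"twist":[0,0,0]}])

```text
time: 21.2
position: [0.474, 0.0628, 0.081]
tool_rot: [0.707, 0.707, 0.0, 0.001]
ft_force: [-3.0, -0.1, 26.0]
grip_width: 0.039
grip_force: 55.2
```

The force rises steeply against a hard stop, so the collar is home. I'll relax the push, release and retreat.

Call:
move_arm(commands=[{"hand":3.0,"travel":[0,0,-0.2],"twist":[0,0,0]},{"hand":4.3,"travel":[0,0,0],"twist":[0,0,0]},{"hand":5.0,"travel":[0,0,0],"twist":[0,0,0]},{"hand":7.0,"travel":[0,0,0],"twist":[0,0,0]},{"hand":7.0,"travel":[0,0,0],"twist":[0,0,0]}])

```text
time: 21.62
position: [0.4733, 0.0629, 0.08]
tool_rot: [0.707, 0.707, -0.0, -0.001]
ft_force: [0.6, -0.5, 0.8]
grip_width: 0.0555
grip_force: 0.0
```

Call:
move_arm(commands=[{"hand":7.0,"travel":[0,0,0],"twist":[0,0,0]},{"hand":7.0,"travel":[0,0,0],"twist":[0,0,0]},{"hand":7.0,"travel":[0,0,0],"twist":[0,0,0]},{"hand":7.0,"travel":[0,0,0],"twist":[0,0,0]},{"hand":7.0,"travel":[0,0,0],"twist":[0,0,0]}])

```text
time: 22.03
position: [0.4737, 0.0629, 0.0805]
tool_rot: [0.707, 0.707, -0.0, -0.0]
ft_force: [0.1, 0.7, 0.4]
grip_width: 0.0695
grip_force: 0.0
```

Call:
move_arm(commands=[{"hand":7.0,"travel":[0,0,-1.5],"twist":[0,0,0]},{"hand":7.0,"travel":[0,0,-3],"twist":[0,0,0]},{"hand":7.0,"travel":[0,0,-3.5],"twist":[0,0,0]},{"hand":7.0,"travel":[0,0,-3.5],"twist":[0,0,0]},{"hand":7.0,"travel":[0,0,-3.5],"twist":[0,0,0]}])

```text
time: 22.45
position: [0.4732, 0.0629, 0.232]
tool_rot: [0.707, 0.707, -0.0, -0.0]
ft_force: [1.6, -0.1, -0.8]
grip_width: 0.0699
grip_force: 0.0
```

Call:
move_arm(commands=[{"hand":7.0,"travel":[0,0,-2],"twist":[0,0,0]},{"hand":7.0,"travel":[0,0,0],"twist":[0,0,0]},{"hand":7.0,"travel":[0,0,0],"twist":[0,0,0]},{"hand":7.0,"travel":[0,0,0],"twist":[0,0,0]},{"hand":7.0,"travel":[0,0,0],"twist":[0,0,0]}])

```text
time: 22.87
position: [0.4726, 0.0629, 0.2491]
tool_rot: [0.707, 0.707, -0.001, -0.001]
ft_force: [-0.2, 0.4, 0.6]
grip_width: 0.0696
grip_force: 0.0
```

```bash
python3 - <<'E'
from h import *
from rig import robot
import cv2
S=robot.camera("scene")["frame"];D=robot.camera("side")["frame"]
cv2.imwrite("pics/s7.png",S[:,:,::-1]);cv2.imwrite("pics/d7.png",D[:,:,::-1])
for n,F in(("scene",S),("side",D)):
    g=cv2.cvtColor(F,cv2.COLOR_RGB2GRAY).astype(int)
    for z in(.105,.030,.024):print(n,z,proj(n,[.4757,.0633,z]).round(1))
    u=int(proj(n,[.4757,.0633,.03])[0]);v=int(proj(n,[.4757,.0633,.105])[1])
    print(v-12,g[v-12:v+55,u].tolist())
    for r in (v+8,v+16,v+24): print(r,g[r,u-18:u+18].tolist())
    old=cv2.imread(f"pics/{n}0.png")[:,:,::-1]
    d=cv2.absdiff(F,old).max(2)
    k,_,st,_=cv2.connectedComponentsWithStats((d>40).astype(np.uint8));print([s.tolist() for s in st[1:] if s[4]>25])
E
```

```text
scene 0.105 [284.9 213.2]
scene 0.03 [286.7 245. ]
scene 0.024 [286.8 247.4]
201 [189, 190, 191, 192, 192, 191, 188, 165, 110, 91, 92, 93, 93, 93, 92, 91, 91, 92, 109, 127, 108, 93, 94, 94, 92, 93, 92, 92, 92, 92, 92, 92, 91, 91, 91, 90, 90, 92, 91, 91, 90, 90, 90, 90, 90, 89, 90, 90, 89, 89, 91, 81, 29, 18, 130, 188, 188, 185, 177, 174, 172, 171, 171, 173, 172, 169, 151]
221 [192, 192, 192, 193, 192, 192, 193, 135, 86, 89, 92, 86, 86, 87, 90, 103, 106, 108, 108, 95, 89, 90, 91, 89, 103, 90, 98, 83, 76, 181, 192, 193, 193, 193, 193, 193]
229 [192, 192, 193, 192, 192, 192, 192, 180, 110, 79, 83, 84, 85, 87, 88, 90, 91, 91, 92, 91, 91, 90, 91, 89, 86, 85, 85, 81, 77, 128, 184, 190, 191, 192, 192, 192]
237 [193, 193, 193, 193, 193, 193, 193, 193, 153, 95, 81, 84, 85, 87, 88, 89, 90, 90, 90, 92, 91, 91, 90, 89, 87, 85, 83, 79, 76, 100, 184, 194, 194, 193, 194, 193]
[[0, 3, 66, 147, 5428], [350, 7, 46, 9, 112], [247, 12, 51, 9, 138], [349, 15, 47, 14, 325], [248, 20, 51, 16, 374], [214, 27, 203, 136, 11552], [295, 65, 37, 13, 150], [375, 94, 18, 35, 360], [0, 135, 7, 36, 149], [1, 155, 30
[... 1365 characters left out ...]
31], [502, 40, 17, 15, 48], [490, 51, 13, 11, 51], [633, 50, 7, 21, 69], [475, 57, 10, 12, 34], [255, 65, 18, 6, 63], [253, 70, 23, 19, 283], [624, 74, 16, 17, 116], [274, 83, 51, 49, 1239], [308, 92, 89, 76, 2474], [633, 98, 7, 11, 26], [594, 102, 25, 24, 262], [486, 109, 17, 30, 331], [236, 126, 41, 16, 290], [282, 133, 17, 24, 214], [630, 133, 10, 9, 37], [299, 139, 8, 6, 34], [252, 143, 12, 32, 217], [308, 153, 17, 39, 371], [500, 153, 62, 115, 3267], [355, 155, 14, 9, 81], [298, 157, 9, 24, 172], [356, 168, 11, 30, 222], [587, 233, 21, 4, 37], [587, 239, 12, 5, 26], [330, 248, 21, 29, 536], [633, 253, 7, 13, 34], [550, 277, 15, 15, 137], [329, 279, 23, 15, 140], [281, 308, 25, 43, 866]]
```

The sleeve rim is at the expected height, and the collar sits directly on the foot with no gap. Nothing else in the scene has moved. Handing in.

```bash
python3 -c "
from rig import robot
print(robot.hand_in())"
```

```text
the job is handed in; nothing more can be done
None
```

I scrubbed the sleeve with three strokes to the bottom, put the brush back upright in its stand, pushed the sleeve onto the wide spigot until the collar hit a hard stop at the foot, let go, and handed the job in at about 23 s; it returned no verdict.

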